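Release the eccentric clamp, slide the lens carriage up to its stop and clamp it again

TASK

Bring the lens carriage on the optical rail back to its working place: swing the clamp lever on its side fully round to its open stop, so that the cam is at its low point and lets go of the rail, then push the carriage gently forward along the rail until it rests against the stop block, and swing the lever fully back to its closed stop so that the carriage is clamped there. All of it is done by pushing with the fingertips; do not touch the lens, do not pick anything up, and leave the loose things on the bench standing where they are.

Things in the scene. Friction and masses are not known exactly. Their poses are not given: they have to be found in the camera images.
- bench_rail: black optical rail, 500 mm long, 65 mm wide, top 30 mm high, fixed crosswise in front of the robot. Origin: on the table under its middle. x = FORWARD along the rail, from the laser head (rear end, -300 to -187 mm, up to 125 mm high) to the detector (front end, 200 to 245 mm, 107 mm high); y = level, towards the side with the clamp lever (the robot's side); z up
- stop_face (a point): tip of the steel button on the stop block (low black block on the rail, 22 mm along it, top 48 mm high), on the rail's centre line, 40 mm above the table, 95 mm ahead of the rail's origin. The carriage's front face meets it when the carriage is home
- carriage (a joint): travel of the lens carriage along the rail in m, growing forward: 0.120 = front face against the stop block, -0.020 = rearmost. It moves only along the rail and weighs about 0.9 kg. Unclamped it slides with about 3 N of friction and stays where it is left; clamped it holds against 40 N (toothed shoe in a rack of 5 mm pitch on the rail's side; home lies on the pitch)
- carriage_back (a point): centre of the flat rear face of the carriage's base, the face to push on: 88 mm wide, 31 to 51 mm above the table, point 41 mm high over the rail's centre line. The base is 70 mm long along the rail; on it, 29 mm ahead of this face, stands the black lens mount (68 mm wide, 20 mm thick, top 105 mm high). Behind the face at least 90 mm of free rail (top 30 mm high)
- clamp_lever (a joint): angle of the eccentric clamp's lever in rad: 0 = clamped (closed stop, cam at its high point), 1.75 = released (open stop, cam at its low point); the carriage is free above about 1.2. Opens counter-clockwise seen from above. The lever points (0.70 + this angle) rad counter-clockwise from the rail's x axis. It takes 1 to 3 N at its middle and stays where left
- lever_pivot (a point): point on the lever's vertical axis, 39 mm above the table (half-way up the lever's bar), 60 mm from the rail's centre line on the lever side, 35 mm ahead of the carriage's rear face; it travels with the carriage. The steel hub round it is 25 mm across, top 55 mm high
- lever_end (a point): centre of the 20 mm steel ball at the lever's end, 75 mm from the pivot, 39 mm above the table. Between hub and ball the lever is a straight steel bar, 12 mm wide, 32 to 46 mm above the table, clear of the carriage and with nothing under it beyond 35 mm from the pivot
- lens: lens barrel in the carriage's mount, black and steel, 43 mm across, axis along the rail. Origin: on its axis, 78 mm above the table, 39 mm ahead of the carriage's rear face; it reaches 11 mm behind and 34 mm ahead of the origin. Not to be touched
- sensor_puck: flat black detector puck, 52 mm across, 18 mm high, with a grey disc on top; stands on the table on the lever side, near the rail's rear end; loose, a bystander; origin at the centre of its underside
- lens_tube: plain aluminium lens tube standing on end, 31 mm across, 42 mm high; lever side, near the rail's front end; loose, a bystander; origin at the centre of its underside
- post_holder: black post holder, 40 mm foot, 25 mm tube, with a steel post, 79 mm high in all; on the side of the rail away from the lever; loose, a bystander; origin at the centre of its underside
- dropper_bottle: amber glass dropper bottle with a white cap, 40 mm across, 85 mm high; on the side of the rail away from the lever; loose, a bystander; origin at the centre of its underside
- lens_case: closed grey and white plastic lens box, 62 x 62 x 25 mm; on the side of the rail away from the lever, towards the rear; loose, a bystander; origin at the centre of its underside
- ball_driver: hand screwdriver with a black handle, 170 mm long, lying on the table between the robot and the rail; loose, a bystander; origin at the centre of its underside (axis of the handle and shank along x)
- screw_jar: clear screw jar with a black lid, 52 mm across, 60 mm high; on the side of the rail away from the lever, towards the front; loose, a bystander; origin at the centre of its underside

How it is judged:
By the outcome, as a careful person would: the job done as asked, in the order asked, and still so for the second after the job is handed in, with the robot touching nothing.
It also fails if it takes over 61 s, if anything falls off the work surface, if the arm or the gripper's body presses on something with over 40 N, if the wrist force passes 120 N, or if a joint passes its speed limit or range.

ROBOT

A 6-joint arm with a two-finger parallel gripper is mounted at the origin on the work surface. World frame = base frame: x ahead of the robot, y to its left, z up, the work surface at z = 0. Lengths are in m, angles in degrees, forces in N, time in s.
With the tool pointing down it reaches from about 0.3 to 0.75 m from the base axis. Payload 8.5 kg.
Tool frame: the origin (TCP) lies on the centre line of the jaws, within the pads' length; the fingertips stand 14 mm ahead of it and the grasp point (between the pads) lies 5 mm behind it; z points along the fingers, x is the direction in which the jaws open and shut, and the axes are right-handed (so a half turn about z gives the same grasp; the last joint's range is limited). The gripper opens to 85 mm and grips with 20 to 120 N. Pads are 22 mm wide; open, the fingers measure 114 mm over their backs; the gripper's body (76 mm by 85 mm) begins 54 mm behind the grasp point. The pads swing forward as they close: fully open they stand 13 mm farther back than shut.
Start: joints at [53.898, 21.807, 74.336, -0, 83.858, -12.336], TCP at [0.222, 0.503, 0.245] pointing down, gripper open.
Joint ranges: [-178.18, 178.18], [-50.72, 133.34], [12.68, 142.11], [-81.47, 261.47], [9.98, 163.14], [-165.26, 165.26]. Speed limits (degrees/s): [136.94, 136.94, 180, 180, 180, 180].

INTERFACE

Orientations are given as a 3x3 rotation matrix whose columns are the frame's x, y, z axes.
In Python, from rig import * gives the robot as it stands.
- The arm moves only by the shell command python3 -m crank 'ROWS' [FORCE]. ROWS is JSON, one flat list of numbers, 7 for each row, row after row: the turn, a rotation vector about the world's x, y, z in rad, then the shift along the world's x, y, z in m, then the opening in per cent of the stroke, from 0 (shut) to 100 (fully open). A call has 1 to 20 rows; each row shifts and turns the commanded pose from where the row before left it; what a row does not reach is not made up. A row lasts 1/10 s, in which the tool goes at most 50 mm and 8.59 degrees, less where a joint would pass 70% of its speed; a pose out of reach is approached as far as the arm can. A call is refused whole if a number of a shift passes 0.05 or a number of a turn 0.15, either way. A call with a gripper value outside its range is refused whole. The fingers move at their own pace and stop on an object; FORCE is the grip in N (left out, the last holds). Time passes only in rows, so rows that do not move let the fingers close. It gives the time, the measured TCP pose, the force and the opening at its end, in the units of the state.
- observe(): the state, without advancing time (a new reading comes with each control period).
- get_image(name): name is "scene" or "top" or "wrist"; returns a dict with "frame" (384x512x3 uint8, red, green, blue), "fov_y" (degrees; the focal length in pixels is half the picture's height over the tangent of half this angle, whatever the lens; pixels are square), "cx", "cy" (the principal point, pixels), "world_to_cam" (4x4, takes a point from world to camera coordinates). Camera axes: x right, y up, looking along -z (the intrinsics and any distortion apply to the point x, -y, -z); pixel columns grow to the right and rows downward; lengths in m; the calibration is good to about 2 mm. A picture is of the moment at which its call begins. There is no depth.
- close_job(): hands the job in, once; it reports no verdict.
The state is a dict: "time_s": time; "q": joint angles; "qvel": joint speeds; "joint_efforts": joint torques, N m; "position": TCP position; "tool_rot": TCP orientation; "ft_force": force on the tool from outside, world axes, zero at the start; "wrist_torque": the same for the moment, N m; "grip_width": finger opening in m.
Only numpy, scipy, OpenCV 4.12 (cv2) and the standard library are available. Lean on these libraries where they do the work, as an engineer would, in place of code of your own. Each camera call takes 0.05 s, during which the arm holds its last target. There are 200 camera calls.

## Working session

There is one attempt and no reset: what is moved stays moved. The work goes in short steps, Python scripts to look and compute and a shell command to move; the robot and the scene stay as the last step left them, time stands still between calls to the robot, and variables do not carry over. Pictures are saved under pics/ and viewed, about 8 in all and at most 12, crops included, and the job is handed in when it is done.

```bash
ls; mkdir -p pics
cat > h.py <<'E'
from rig import *
import numpy as np, cv2
def snap(n):
    d=get_image(n); f=d["frame"]; np.save(f"pics/{n}.npy",d,allow_pickle=True); return d
def K(d):
    f=d["frame"].shape[0]/2/np.tan(np.radians(d["fov_y"]/2)); return f
def ray(d,u,v):
    f=K(d); W=np.array(d["world_to_cam"]); R=W[:3,:3]; c=-R.T@W[:3,3]
    return c, R.T@np.array([(u-d["cx"])/f,-(v-d["cy"])/f,-1])
def onz(d,u,v,z):
    c,r=ray(d,u,v); return c+r*(z-c[2])/r[2]
def proj(d,p):
    W=np.array(d["world_to_cam"]); q=W[:3,:3]@np.array(p)+W[:3,3]; f=K(d)
    return d["cx"]+f*q[0]/-q[2], d["cy"]-f*q[1]/-q[2]
E
python3 - <<'E'
from h import *
o=observe(); print({k:np.round(v,3).tolist() for k,v in o.items()})
for n in("scene","top"):
    d=snap(n); print(n,d.keys(),d["fov_y"],d["cx"],d["cy"],np.round(d["world_to_cam"],3).tolist())
    cv2.imwrite(f"pics/{n}0.png",cv2.resize(d["frame"][:,:,::-1],(800,600),interpolation=cv2.INTER_CUBIC))
E
```

```text
pics
{'time_s': 0.0, 'q': [53.899, 21.842, 74.386, 0.0, 83.858, -12.336], 'qvel': [-0.021, 0.02, -0.033, 0.034, -0.041, -0.03], 'joint_efforts': [-0.0, -44.847, -23.128, -0.0, 0.005, 0.0], 'position': [0.221, 0.503, 0.245], 'tool_rot': [[0.403, 0.915, -0.001], [0.915, -0.403, -0.001], [-0.001, -0.0, -1.0]], 'ft_force': [-0.004, -0.094, -0.151], 'wrist_torque': [0.023, 0.025, -0.007], 'grip_width': 0.086}
scene dict_keys(['frame', 'fov_y', 'cx', 'cy', 'world_to_cam']) 43.07072160504499 249.13751319275923 190.00608153255428 [[0.299, 0.954, 0.014, -0.217], [-0.798, 0.242, 0.552, 0.438], [0.524, -0.176, 0.833, -1.329], [0.0, 0.0, 0.0, 1.0]]
top dict_keys(['frame', 'fov_y', 'cx', 'cy', 'world_to_cam']) 51.536624196298625 257.51894826387024 189.68809564601196 [[-0.016, -1.0, -0.01, 0.038], [0.984, -0.017, 0.177, -0.588], [-0.177, -0.007, 0.984, -0.847], [0.0, 0.0, 0.0, 1.0]]
```

View pics/scene0.png

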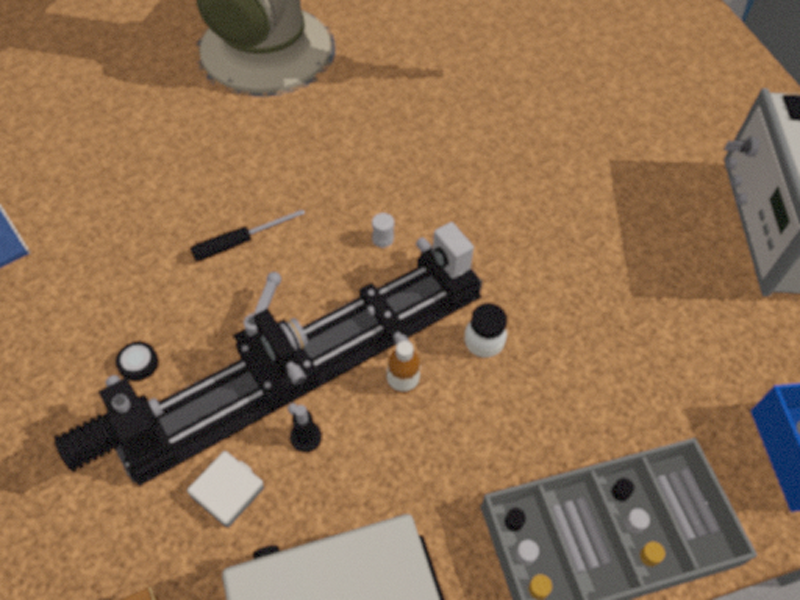

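View pics/top0.png

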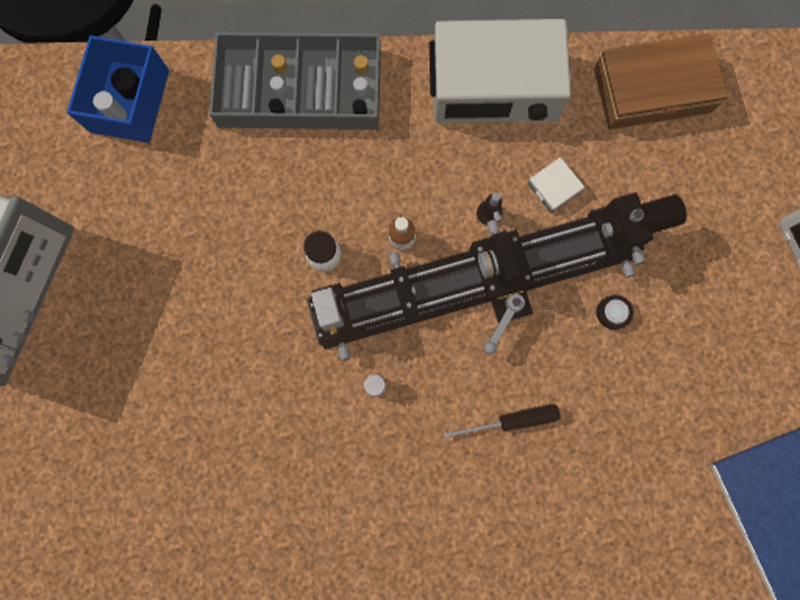

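The scene view shows the rail crosswise, the laser head lower left and the carriage mid-rail. In the top view the lever hub is at about (516,302) and the ball at (490,348) on the 800-px picture. The stop block is near (403,290), and the puck, tube and driver are clear of the lever. Next I'll take a close crop to measure from.

Run:
```python
from h import *
d=np.load("pics/top.npy",allow_pickle=True).item()
f=d["frame"][115:265,190:450,::-1]
cv2.imwrite("pics/crop.png",cv2.resize(f,(780,450),interpolation=cv2.INTER_CUBIC))
s=1/1.5625
for n,u,v,z in [("hub top",516,302,.055),("ball",490,348,.039),("puck",615,312,.018),("tube",374,385,.042),("drv handle end",558,412,.01),("drv tip",446,435,.005)]:
    print(n,np.round(onz(d,u*s,v*s,z),4))
```

```text
hub top [ 0.5766 -0.1349  0.055 ]
ball [ 0.5125 -0.097   0.039 ]
puck [ 0.5651 -0.2882  0.018 ]
tube [0.4621 0.071  0.042 ]
drv handle end [ 0.4198 -0.1964  0.01  ]
drv tip [ 0.3892 -0.0319  0.005 ]
```

View pics/crop.png

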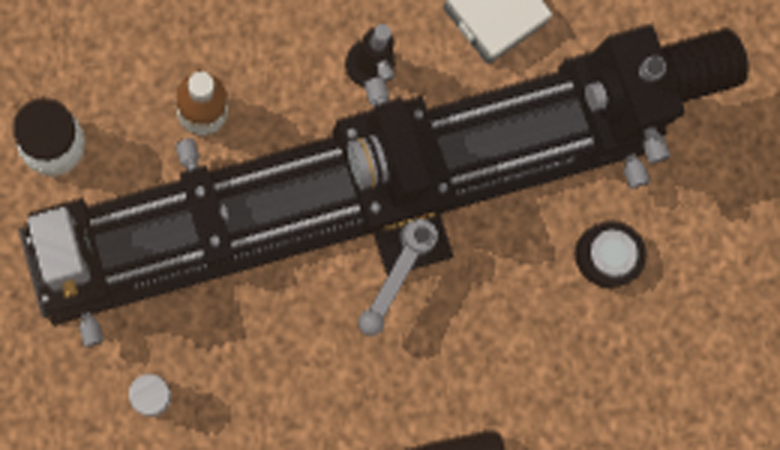

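The crop shows the hub at (421,236), the ball at (371,323), the stop button's tip at (224,211) and the rod lines along the rail. The carriage's rear edge runs from (430,100) to (455,200).

Run:
```python
from h import *
d=np.load("pics/top.npy",allow_pickle=True).item()
P=lambda u,v,z:onz(d,190+(u+.5)/3-.5,115+(v+.5)/3-.5,z)
rods=[P(107,277,.031),P(590,143,.031),P(92,219,.031),P(583,88,.031)]
print(np.round(rods,4))
x=(rods[0]-rods[1])+(rods[2]-rods[3]); x[2]=0; x/=np.linalg.norm(x); y=np.array([-x[1],x[0],0])
print("x",x,np.degrees(np.arctan2(x[1],x[0])))
for r in rods: print(r@y)
hub=P(421,236,.055); ball=P(371,323,.039); tip=P(224,211,.04); tube=P(149,395,.042); puck=P(613,251,.018)
mid=np.mean([r@y for r in rods])
for n,p in dict(hub=hub,ball=ball,tip=tip,tube=tube,puck=puck,rearN=P(455,203,.051),rearF=P(425,97,.051)).items(): print(n,np.round(p,4),"rail s,t",round(p@x-tip@x+.095,4),round(p@y-mid,4))
l=ball-hub;print(np.linalg.norm(l[:2]),np.arctan2(l@y,l@x)-.7)
```

```text
[[ 0.5528  0.1032  0.031 ]
 [ 0.6516 -0.2736  0.031 ]
 [ 0.5983  0.1147  0.031 ]
 [ 0.6962 -0.2714  0.031 ]]
x [-0.24962059  0.96834372  0.        ] 104.45506209086909
-0.5611119064401681
-0.5627192072271718
-0.6079867512810297
-0.6063794504940261
hub [ 0.5765 -0.1344  0.055 ] rail s,t -0.0412 0.0598
ball [ 0.5134 -0.0964  0.039 ] rail s,t 0.0113 0.1115
tip [0.601  0.0126 0.04  ] rail s,t 0.095 -0.0006
tube [0.4623 0.0711 0.042 ] rail s,t 0.1862 0.1191
puck [ 0.5682 -0.2894  0.018 ] rail s,t -0.1893 0.1065
rearN [ 0.602  -0.1619  0.051 ] rail s,t -0.0743 0.042
rearF [ 0.6854 -0.1433  0.051 ] rail s,t -0.0771 -0.0433
0.07361722863608196 0.07707991603423714
```

```bash
cat >> h.py <<'E'
X=np.array([-.2496,.9683]); Y=np.array([-X[1],X[0]])
O=np.array([.601,.0126])-.095*X+.0006*Y
def w(s,t): return O+s*X+t*Y
def st(p): p=np.array(p[:2])-O; return p@X,p@Y
def fing(ps,th,side,gap,r=.048):   # side -1: clockwise side of lever, +1: ccw side
    u=np.array([np.cos(th),np.sin(th)]); n=side*np.array([-u[1],u[0]])
    c=np.array([ps,.060])+r*u+n*(.017+gap); return w(*c), np.degrees(th)+104.45-180
def go(p,z,yaw):
    o=observe(); R=o["tool_rot"]; y0=np.degrees(np.arctan2(R[1][0],R[0][0])); 
    print("d",np.round(np.r_[p,z]-o["position"],4),"dyaw rad",round(np.radians((yaw-y0+180)%360-180),3))
E
python3 - <<'E'
from h import *
p,y=fing(-.0412,.74,-1,.010); print(p,y); go(p,.040,y)
E
```

```text
[ 0.55089171 -0.08555855] -33.15112316031909
d [ 0.3294 -0.5887 -0.2048] dyaw rad -1.735
```

```bash
python3 -m crank '[0,0,-0.116,0.022,-0.0392,0,0, 0,0,-0.116,0.022,-0.0392,0,0, 0,0,-0.116,0.022,-0.0392,0,0, 0,0,-0.116,0.022,-0.0392,0,0, 0,0,-0.116,0.022,-0.0392,0,0, 0,0,-0.116,0.022,-0.0392,0,0, 0,0,-0.116,0.022,-0.0392,0,0, 0,0,-0.116,0.022,-0.0392,0,0, 0,0,-0.116,0.022,-0.0392,0,0, 0,0,-0.116,0.022,-0.0392,0,0, 0,0,-0.116,0.022,-0.0392,0,0, 0,0,-0.116,0.022,-0.0392,0,0, 0,0,-0.116,0.022,-0.0392,0,0, 0,0,-0.116,0.022,-0.0392,0,0, 0,0,-0.116,0.022,-0.0392,0,0, 0,0,0,0,0,-0.04,0, 0,0,0,0,0,-0.04,0, 0,0,0,0,0,0,0, 0,0,0,0,0,0,0]'
python3 - <<'E'
from h import *
p,y=fing(-.0412,.74,-1,.010); go(p,.040,y)
d=snap("wrist"); cv2.imwrite("pics/wr1.png",d["frame"][:,:,::-1])
print(proj(d,np.r_[p,.026]), proj(d,np.r_[w(-.0412,.06),.055]))
E
```

```text
time_s: 2.0
position: [0.5518, -0.0846, 0.166]
tool_rot: [[0.834, -0.551, -0.0], [-0.551, -0.834, 0.0], [-0.0, 0.0, -1.0]]
ft_force: [-0.1, -1.0, 1.1]
grip_width: -0.0001
d [-0.001  -0.0009 -0.126 ] dyaw rad 0.005
(np.float64(248.62546300529252), np.float64(190.26787743310268)) (np.float64(302.98451277771267), np.float64(227.98251577278003))
```

View pics/wr1.png

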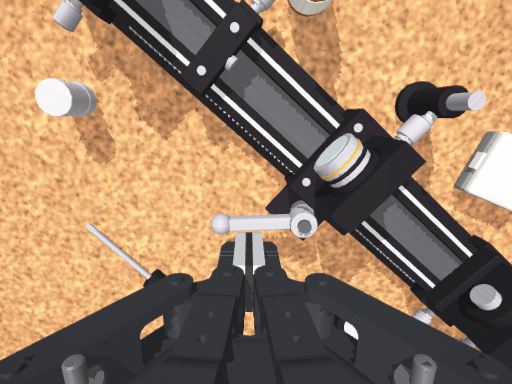

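The wrist view shows the ball at (222,223) and the hub at (304,225), against a predicted (303,228) for the hub. My entry point projects to (249,190), in the gap between lever and rail, so I'll descend there.

```bash
python3 -m crank '[0,0,0,0,0,-0.03,0, 0,0,0,0,0,-0.03,0, 0,0,0,0,0,-0.03,0, 0,0,0,0,0,-0.02,0, 0,0,0,0,0,-0.016,0, 0,0,0,0,0,0,0, 0,0,0,0,0,0,0]'
python3 - <<'E'
from h import *
prev=None
for th in np.r_[.74,.74:2.5:.08][1:]:
    p,y=fing(-.0412,th,-1,0.002 if th>.75 else .002)
    if prev is not None: print(round(th,2),np.round(p-prev,4))
    else: go(p,.04,y)
    prev=p
E
```

```text
time_s: 2.75
position: [0.5528, -0.0849, 0.0412]
tool_rot: [[0.834, -0.551, 0.003], [-0.551, -0.834, -0.001], [0.003, -0.001, -1.0]]
ft_force: [0.3, -0.6, 0.7]
grip_width: -0.0001
d [-0.0063 -0.0074 -0.0012] dyaw rad 0.005
0.82 [-0.0033 -0.0025]
0.9 [-0.0031 -0.0028]
0.98 [-0.0028 -0.003 ]
1.06 [-0.0026 -0.0032]
1.14 [-0.0023 -0.0034]
1.22 [-0.002  -0.0036]
1.3 [-0.0017 -0.0037]
1.38 [-0.0014 -0.0039]
1.46 [-0.0011 -0.004 ]
1.54 [-0.0008 -0.0041]
1.62 [-0.0005 -0.0041]
1.7 [-0.0001 -0.0041]
1.78 [ 0.0002 -0.0041]
1.86 [ 0.0005 -0.0041]
1.94 [ 0.0008 -0.004 ]
2.02 [ 0.0012 -0.004 ]
2.1 [ 0.0015 -0.0039]
2.18 [ 0.0018 -0.0037]
2.26 [ 0.0021 -0.0036]
2.34 [ 0.0023 -0.0034]
2.42 [ 0.0026 -0.0032]
```

```bash
python3 -m crank '[0,0,0,-0.0031,-0.0037,0,0, 0,0,0,-0.0032,-0.0037,0,0, 0,0,0.08,-0.0033,-0.0025,0,0, 0,0,0.08,-0.0031,-0.0028,0,0, 0,0,0.08,-0.0028,-0.003,0,0, 0,0,0.08,-0.0026,-0.0032,0,0, 0,0,0.08,-0.0023,-0.0034,0,0, 0,0,0.08,-0.002,-0.0036,0,0, 0,0,0.08,-0.0017,-0.0037,0,0, 0,0,0.08,-0.0014,-0.0039,0,0]'
```

```text
time_s: 3.75
position: [0.5262, -0.1186, 0.0401]
tool_rot: [[0.998, 0.059, 0.001], [0.059, -0.998, -0.0], [0.001, 0.0, -1.0]]
ft_force: [1.7, 1.3, 0.1]
grip_width: -0.0004
```

```bash
python3 -m crank '[0,0,0.08,-0.0011,-0.004,0,0, 0,0,0.08,-0.0008,-0.0041,0,0, 0,0,0.08,-0.0005,-0.0041,0,0, 0,0,0.08,-0.0001,-0.0041,0,0, 0,0,0.08,0.0002,-0.0041,0,0, 0,0,0.08,0.0005,-0.0041,0,0, 0,0,0.08,0.0008,-0.004,0,0, 0,0,0.08,0.0012,-0.004,0,0, 0,0,0.08,0.0015,-0.0039,0,0]'
python3 - <<'E'
from h import *
d=snap("top"); f=d["frame"][115:265,190:450,::-1]
cv2.imwrite("pics/c2.png",cv2.resize(f,(780,450),interpolation=cv2.INTER_CUBIC))
E
```

```text
time_s: 4.65
position: [0.5274, -0.1549, 0.0399]
tool_rot: [[0.712, 0.703, -0.0], [0.703, -0.712, -0.0], [-0.0, -0.0, -1.0]]
ft_force: [-1.5, 0.5, 1.3]
grip_width: -0.0002
```

View pics/c2.png

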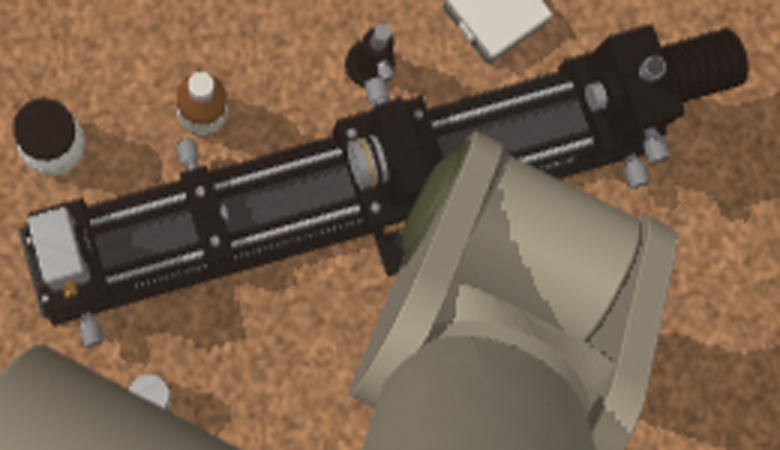

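The top view is blocked by the arm. The carriage hasn't moved and the forces are small, so I'll continue to the stop and check with the wrist camera.

```bash
python3 -m crank '[0,0,0.08,0.0018,-0.0037,0,0, 0,0,0.08,0.0021,-0.0036,0,0, 0,0,0.08,0.0023,-0.0034,0,0, 0,0,0.08,0.0026,-0.0032,0,0, 0,0,0,0,0,0,0, 0,0,0,0,0,0,0]'
python3 - <<'E'
from h import *
o=observe(); print(o["ft_force"],o["wrist_torque"],np.round(o["q"],1))
p,y=fing(-.0412,2.42,-1,.002); go(p,.04,y)
d=snap("wrist"); cv2.imwrite("pics/wr2.png",d["frame"][:,:,::-1])
for th in (2.25,2.35,2.45): print(th,proj(d,np.r_[w(-.0412+.075*np.cos(th),.06+.075*np.sin(th)),.039]))
print(proj(d,np.r_[w(-.0412,.06),.055]))
E
```

```text
time_s: 5.3
position: [0.5367, -0.1686, 0.0397]
tool_rot: [[0.46, 0.888, 0.001], [0.888, -0.46, -0.0], [0.0, 0.001, -1.0]]
ft_force: [0.2, 0.1, -0.1]
grip_width: 0.0002
[ 0.20609575  0.1129712  -0.13865276] [-0.01193651  0.00132495  0.04766831] [-29.5  36.1  87.8   0.   56.1 -92.1]
d [ 0.001  -0.      0.0003] dyaw rad 0.009
2.25 (np.float64(196.14945343538827), np.float64(272.8874972963247))
2.35 (np.float64(195.23777688884545), np.float64(285.8605963442789))
2.45 (np.float64(195.80355116012083), np.float64(298.5552060286402))
(np.float64(351.9485897941197), np.float64(314.5700667829321))
```

View pics/wr2.png

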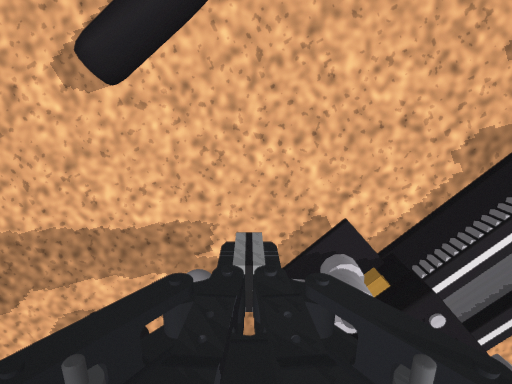

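The ball's edge shows at about (200,270), which puts the lever near 2.35 rad of an expected 2.45. I'll creep on in small steps until I feel the stop.

```bash
python3 -m crank '[0,0,0.04,0.0014,-0.0015,0,0, 0,0,0,0,0,0,0, 0,0,0,0,0,0,0]'; python3 -m crank '[0,0,0.04,0.0014,-0.0015,0,0, 0,0,0,0,0,0,0, 0,0,0,0,0,0,0]' ;python3 -m crank '[0,0,0.0,0.001,-0.001,0,0, 0,0,0,0,0,0,0, 0,0,0,0,0,0,0]'
```

```text
time_s: 5.65
position: [0.538, -0.1699, 0.0394]
tool_rot: [[0.423, 0.906, 0.0], [0.906, -0.423, -0.0], [-0.0, 0.0, -1.0]]
ft_force: [0.3, 0.3, 0.3]
grip_width: 0.0002
time_s: 5.95
position: [0.5394, -0.1714, 0.0393]
tool_rot: [[0.386, 0.922, 0.0], [0.922, -0.386, -0.0], [-0.0, 0.0, -1.0]]
ft_force: [0.8, 0.0, 0.4]
grip_width: -0.0
time_s: 6.25
position: [0.5405, -0.1724, 0.0393]
tool_rot: [[0.385, 0.923, -0.0], [0.923, -0.385, 0.0], [0.0, -0.0, -1.0]]
ft_force: [-0.5, 0.1, -0.5]
grip_width: 0.0002
```

```bash
python3 -m crank '[0,0,0.0,0.001,-0.001,0,0, 0,0,0,0,0,0,0]'|grep -E 'pos|ft'; python3 -m crank '[0,0,0.0,0.001,-0.001,0,0, 0,0,0,0,0,0,0]'|grep -E 'pos|ft' ;python3 -m crank '[0,0,0.0,0.001,-0.001,0,0, 0,0,0,0,0,0,0]'|grep -E 'pos|ft'
python3 - <<'E'
from h import *
d=snap("wrist"); cv2.imwrite("pics/wr3.png",d["frame"][:,:,::-1])
for th in (2.25,2.35,2.45): print(th,proj(d,np.r_[w(-.0412+.075*np.cos(th),.06+.075*np.sin(th)),.039]))
E
```

```text
position: [0.5414, -0.1734, 0.0393]
ft_force: [-0.8, 2.1, 1.0]
position: [0.5419, -0.1744, 0.0392]
ft_force: [-5.5, 1.7, 2.3]
position: [0.5423, -0.1754, 0.0391]
ft_force: [-8.8, 0.9, 3.2]
2.25 (np.float64(202.30547149141466), np.float64(255.25294004458235))
2.35 (np.float64(200.03233852049442), np.float64(268.6239511180835))
2.45 (np.float64(199.29933124489264), np.float64(281.8186369497168))
```

View pics/wr3.png

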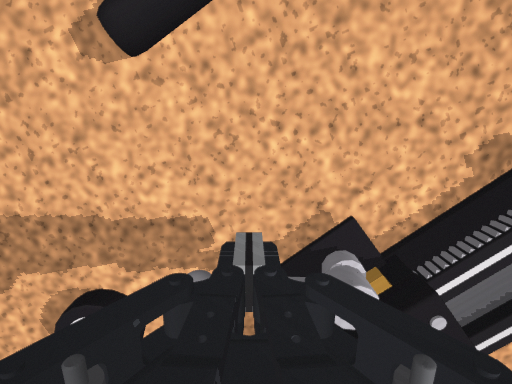

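The force rose to about 9 N over the last 2 mm, and the ball's centre is at row 283 where 282 is predicted for the open stop. The lever is fully open. I'll check the tip geometry, then back off.

```bash
python3 -m crank '[0,0,0,-0.009,0.0042,0,0, 0,0,0,-0.009,0.0042,0,0, 0,0,0,0,0,0.04,0, 0,0,-0.1,0,0,0.04,0, 0,0,-0.1,0,0,0.04,0, 0,0,-0.1,0,0,0.04,0, 0,0,-0.1,0,0,0,0]'
python3 - <<'E'
from h import *
d=np.load("pics/wrist.npy",allow_pickle=True).item()
p=np.array([.5423,-.1754,.0391]); yv=np.array([.923,-.385,0])
for k in (.008,.014,.020,.027):
  print(k,[np.round(proj(d,p+e*yv-[0,0,k]),1) for e in(-.011,0,.011)])
go(w(-.106,0),.11,14.45); print(st(observe()["position"]))
E
```

```text
time_s: 7.6
position: [0.5269, -0.1677, 0.2049]
tool_rot: [[0.716, 0.698, 0.01], [0.698, -0.716, -0.006], [0.003, 0.011, -1.0]]
ft_force: [0.1, 0.1, -0.5]
grip_width: -0.0002
0.008 [array([246.9, 232.9]), array([246.9, 252.5]), array([246.9, 271.4])]
0.014 [array([246.9, 228.4]), array([247. , 247.4]), array([247. , 265.7])]
0.02 [array([247. , 224.2]), array([247. , 242.6]), array([247. , 260.3])]
0.027 [array([247.1, 219.7]), array([247.1, 237.5]), array([247.1, 254.6])]
d [ 0.1237 -0.0145 -0.0949] dyaw rad -0.52
(np.float64(-0.06110799167305951), np.float64(0.11616466775472224))
```

The visible tip row (233) fits tips 14 mm ahead of the TCP and slightly narrow, as specified. Now I'll move behind the carriage, tilt 15° backward and go down.

```bash
python3 -m crank '[0,0,-0.13,0.031,-0.0036,0,0, 0,0,-0.13,0.031,-0.0036,0,0, 0,0,-0.13,0.031,-0.0036,0,0, 0,0,-0.13,0.031,-0.0037,0,0, 0.126,0.0325,0,0,0,0,0, 0.126,0.0325,0,0,0,0,0, 0,0,0,0,0,-0.03,0, 0,0,0,0,0,-0.03,0, 0,0,0,0,0,-0.03,0, 0,0,0,0,0,-0.02,0, 0,0,0,0,0,0,0, 0,0,0,0,0,0,0]'
python3 - <<'E'
from h import *
o=observe(); go(w(-.106,0),.0545,14.45); print(st(o["position"]))
d=snap("scene"); cv2.imwrite("pics/s2.png",cv2.resize(d["frame"][120:320,30:300,::-1],(810,600),interpolation=cv2.INTER_CUBIC)[:,:800])
E
```

```text
time_s: 8.8
position: [0.6496, -0.1816, 0.0901]
tool_rot: [[0.967, 0.245, -0.063], [0.253, -0.935, 0.249], [0.002, -0.257, -0.966]]
ft_force: [-0.3, 0.0, 0.3]
grip_width: 0.0
d [ 0.001  -0.0006 -0.0356] dyaw rad -0.004
(np.float64(-0.10515582738905659), np.float64(0.0008146393064144986))
```

View pics/s2.png

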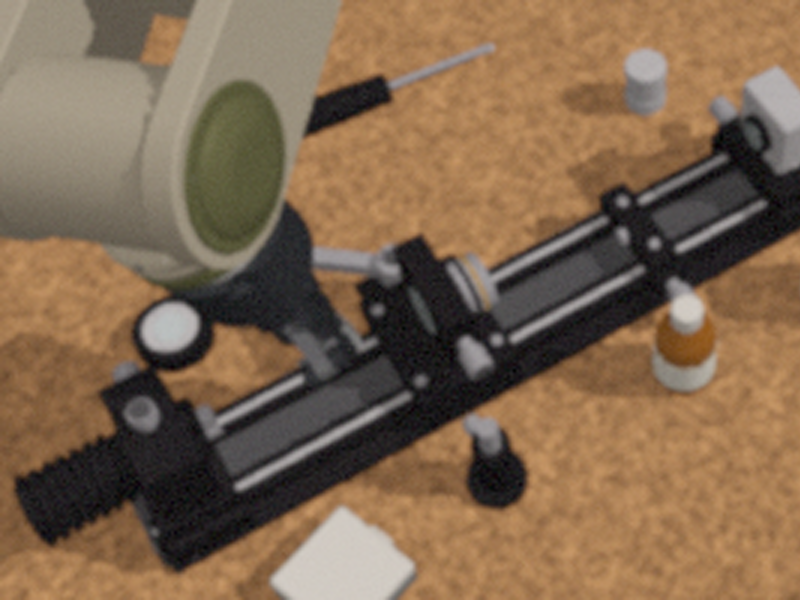

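The lever is open and the fingers are behind the carriage's rear face. I'll go down and push gently.

```bash
python3 -m crank '[0,0,0,0,0,-0.02,0, 0,0,0,0,0,-0.0155,0, 0,0,0,0,0,0,0, 0,0,0,-0.001,0.0039,0,0, 0,0,0,-0.001,0.0039,0,0, 0,0,0,-0.0007,0.0029,0,0, 0,0,0,-0.0007,0.0029,0,0, 0,0,0,-0.0007,0.0029,0,0, 0,0,0,-0.0008,0.0029,0,0, 0,0,0,-0.0008,0.0029,0,0, 0,0,0,-0.0007,0.0029,0,0, 0,0,0,-0.0008,0.0029,0,0]'
python3 - <<'E'
from h import *
print(st(observe()["position"]))
E
```

```text
time_s: 10.05
position: [0.6423, -0.1534, 0.0539]
tool_rot: [[0.967, 0.245, -0.064], [0.253, -0.935, 0.249], [0.001, -0.257, -0.966]]
ft_force: [0.8, -4.0, 2.2]
grip_width: 0.0
(np.float64(-0.07602634716603736), np.float64(0.0008404197348054473))
```

```bash
python3 -m crank '[0,0,0,-0.0007,0.0029,0,0, 0,0,0,-0.0008,0.0029,0,0, 0,0,0,-0.0007,0.0029,0,0, 0,0,0,-0.0008,0.0029,0,0, 0,0,0,-0.0007,0.0029,0,0, 0,0,0,-0.0008,0.0029,0,0, 0,0,0,-0.0007,0.0029,0,0, 0,0,0,-0.0008,0.0029,0,0, 0,0,0,-0.0007,0.0029,0,0, 0,0,0,-0.0008,0.0029,0,0]'
python3 -m crank '[0,0,0,-0.0007,0.0029,0,0, 0,0,0,-0.0008,0.0029,0,0, 0,0,0,-0.0007,0.0029,0,0, 0,0,0,-0.0008,0.0029,0,0, 0,0,0,-0.0007,0.0029,0,0, 0,0,0,-0.0008,0.0029,0,0, 0,0,0,-0.0007,0.0029,0,0, 0,0,0,-0.0008,0.0029,0,0, 0,0,0,-0.0007,0.0029,0,0, 0,0,0,-0.0008,0.0029,0,0, 0,0,0,-0.0007,0.0029,0,0, 0,0,0,-0.0008,0.0029,0,0, 0,0,0,-0.0008,0.0029,0,0]'
python3 - <<'E'
from h import *
print(st(observe()["position"]))
E
```

```text
time_s: 11.05
position: [0.6346, -0.1242, 0.0537]
tool_rot: [[0.967, 0.245, -0.065], [0.253, -0.935, 0.249], [0.001, -0.257, -0.966]]
ft_force: [-0.8, -3.7, 1.7]
grip_width: 0.0001
time_s: 12.35
position: [0.6249, -0.0865, 0.0538]
tool_rot: [[0.967, 0.245, -0.064], [0.253, -0.935, 0.249], [0.001, -0.257, -0.966]]
ft_force: [-1.2, -3.1, -0.3]
grip_width: 0.0
(np.float64(-0.006909347280830217), np.float64(0.0010306059219311933))
```

```bash
python3 -m crank '[0,0,0,-0.0005,0.0019,0,0, 0,0,0,-0.0005,0.0019,0,0, 0,0,0,-0.0005,0.0019,0,0, 0,0,0,-0.0005,0.0019,0,0, 0,0,0,-0.0005,0.0019,0,0, 0,0,0,-0.0005,0.0019,0,0, 0,0,0,-0.0002,0.001,0,0]'|grep -E 'pos|ft'
for i in 1 2 ; do python3 -m crank '[0,0,0,-0.0002,0.001,0,0, 0,0,0,-0.0003,0.001,0,0]'|grep -E 'pos|ft'; done
```

```text
position: [0.6217, -0.0741, 0.0538]
ft_force: [-0.7, -3.6, -0.2]
position: [0.6213, -0.0723, 0.0538]
ft_force: [-1.0, -3.5, -0.1]
position: [0.6208, -0.0703, 0.0538]
ft_force: [-0.6, -3.0, -0.9]
```

```bash
for i in 1 ; do python3 -m crank '[0,0,0,-0.0002,0.001,0,0, 0,0,0,-0.0003,0.001,0,0]'|grep -E 'pos|ft';  python3 -m crank '[0,0,0,-0.0002,0.001,0,0]'|grep -E 'pos|ft'; python3 -m crank '[0,0,0,-0.0003,0.001,0,0]'|grep -E 'pos|ft'; done
```

```text
position: [0.6205, -0.0691, 0.0539]
ft_force: [-0.4, -10.9, 0.2]
position: [0.6205, -0.069, 0.0539]
ft_force: [-0.6, -13.5, -0.8]
position: [0.6205, -0.0689, 0.054]
ft_force: [-0.2, -17.4, -1.9]
```

The force jumped to 17 N with no further motion, at TCP s ≈ 0.011 as predicted for home. I'll back off, lift, untilt and look.

```bash
python3 -m crank '[0,0,0,0.0012,-0.005,0,0, 0,0,0,0.0025,-0.01,0,0, 0,0,0,0.0025,-0.01,0,0, 0,0,0,0,0,0.03,0, 0,0,0,0,0,0.04,0, 0,0,0,0,0,0.04,0, -0.126,-0.0325,0,0,0,0,0, -0.126,-0.0325,0,0,0,0,0, 0,0,0.11,-0.01,-0.002,0,0, 0,0,0.11,-0.01,-0.002,0,0, 0,0,0.11,-0.01,-0.002,0,0, 0,0,0.11,-0.01,-0.002,0,0, 0,0,0.11,-0.01,-0.002,0,0, 0,0,0.11,-0.01,-0.002,0,0, 0,0,0.11,-0.01,-0.002,0,0, 0,0,0.11,0,0,0,0, 0,0,0,0,0,0,0, 0,0,0,0,0,0,0]'
python3 - <<'E'
from h import *
p,y=fing(.060,2.45,1,.010); go(p,.04,y); print(st(observe()["position"]))
d=snap("wrist"); cv2.imwrite("pics/wr4.png",d["frame"][:,:,::-1])
q=lambda s,t,z:np.round(proj(d,np.r_[w(s,t),z]))
print("entry",np.round(proj(d,np.r_[p,.026])),"hub",q(.06,.06,.055),"ball",q(.06+.075*np.cos(2.45),.06+.075*np.sin(2.45),.039),"tip",q(.095,0,.04),"rear",q(.025,.044,.051))
E
```

```text
time_s: 15.65
position: [0.5562, -0.1056, 0.1638]
tool_rot: [[0.424, 0.906, 0.0], [0.906, -0.424, 0.0], [0.0, 0.0, -1.0]]
ft_force: [0.5, -0.2, -0.3]
grip_width: -0.0002
d [-0.0011  0.0142 -0.1238] dyaw rad -0.001
(np.float64(-0.008231288931917102), np.float64(0.07228662851052305))
entry [261. 182.] hub [321. 158.] ball [231. 155.] tip [389. 182.] rear [298. 197.]
```

View pics/wr4.png

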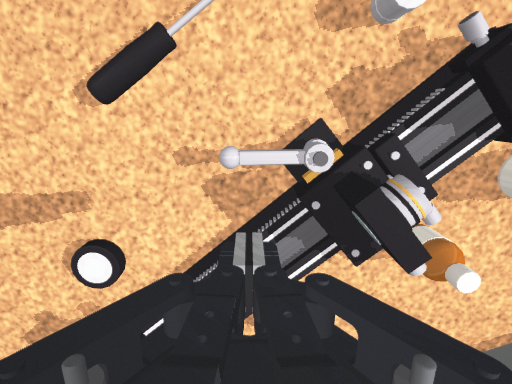

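The ball is at (230,157) and the hub at (320,158), against predictions of (231,155) and (321,158). So the lever is at its open stop and the carriage is home. The entry point (261,182) is free, and I'll go down there.

```bash
python3 -m crank '[0,0,0,-0.001,0.014,0,0, 0,0,0,0,0,-0.03,0, 0,0,0,0,0,-0.03,0, 0,0,0,0,0,-0.03,0, 0,0,0,0,0,-0.02,0, 0,0,0,0,0,-0.0135,0, 0,0,0,0,0,0,0, 0,0,0,0,0,0,0]'
python3 - <<'E'
from h import *
prev=None
for th in np.r_[2.45:0.6:-.08]:
    p,y=fing(.060,th,1,0.0)
    if prev is not None: print(round(th,2),np.round(p-prev,4))
    else: go(p,.04,y)
    prev=p
E
```

```text
time_s: 16.5
position: [0.5552, -0.0908, 0.0407]
tool_rot: [[0.421, 0.907, 0.0], [0.907, -0.421, 0.0], [0.0, 0.0, -1.0]]
ft_force: [0.8, 0.7, 0.2]
grip_width: -0.0
d [-0.0091  0.0037 -0.0007] dyaw rad -0.004
2.37 [-0.004   0.0006]
2.29 [-0.004   0.0009]
2.21 [-0.0039  0.0012]
2.13 [-0.0038  0.0015]
2.05 [-0.0037  0.0018]
1.97 [-0.0035  0.0021]
1.89 [-0.0033  0.0024]
1.81 [-0.0031  0.0026]
1.73 [-0.0029  0.0029]
1.65 [-0.0027  0.0031]
1.57 [-0.0024  0.0033]
1.49 [-0.0021  0.0035]
1.41 [-0.0019  0.0036]
1.33 [-0.0016  0.0038]
1.25 [-0.0012  0.0039]
1.17 [-0.0009  0.004 ]
1.09 [-0.0006  0.004 ]
1.01 [-0.0003  0.0041]
0.93 [0.     0.0041]
0.85 [0.0004 0.0041]
0.77 [0.0007 0.004 ]
0.69 [0.001  0.0039]
0.61 [0.0013 0.0039]
```

```bash
python3 -m crank '[0,0,0,-0.0045,0.0018,0,0, 0,0,0,-0.0045,0.0019,0,0, 0,0,-0.08,-0.004,0.0006,0,0, 0,0,-0.08,-0.004,0.0009,0,0, 0,0,-0.08,-0.0039,0.0012,0,0, 0,0,-0.08,-0.0038,0.0015,0,0, 0,0,-0.08,-0.0037,0.0018,0,0, 0,0,-0.08,-0.0035,0.0021,0,0, 0,0,-0.08,-0.0033,0.0024,0,0, 0,0,-0.08,-0.0031,0.0026,0,0, 0,0,-0.08,-0.0029,0.0029,0,0, 0,0,-0.08,-0.0027,0.0031,0,0]'|grep -E 'pos|ft|time'
python3 -m crank '[0,0,-0.08,-0.0024,0.0033,0,0, 0,0,-0.08,-0.0021,0.0035,0,0, 0,0,-0.08,-0.0019,0.0036,0,0, 0,0,-0.08,-0.0016,0.0038,0,0, 0,0,-0.08,-0.0012,0.0039,0,0, 0,0,-0.08,-0.0009,0.004,0,0, 0,0,-0.08,-0.0006,0.004,0,0]'|grep -E 'pos|ft|time'
python3 -m crank '[0,0,-0.08,-0.0003,0.0041,0,0, 0,0,-0.08,0,0.0041,0,0, 0,0,-0.08,0.0004,0.0041,0,0, 0,0,0,0,0,0,0]'|grep -E 'pos|ft|time'
python3 - <<'E'
from h import *
p,y=fing(.060,.85,1,0); go(p,.04,y)
E
```

```text
time_s: 17.7
position: [0.5115, -0.0688, 0.0412]
ft_force: [3.0, -1.7, -0.8]
time_s: 18.4
position: [0.5007, -0.0427, 0.0412]
ft_force: [1.1, -2.2, 0.9]
time_s: 18.8
position: [0.5004, -0.0299, 0.041]
ft_force: [-0.2, 0.7, -1.4]
d [ 0.0002 -0.0001 -0.001 ] dyaw rad -0.004
```

```bash
python3 -m crank '[0,0,-0.08,0.0007,0.004,0,0, 0,0,-0.08,0.0010,0.0039,0,0, 0,0,0,0,0,0,0]'|grep -E 'pos|ft|time'
for i in 1 2; do python3 -m crank '[0,0,0,0.0003,0.001,0,0, 0,0,0,0,0,0,0]'|grep -E 'pos|ft'; done
```

```text
time_s: 19.1
position: [0.5013, -0.0238, 0.0408]
ft_force: [-6.3, -12.0, 3.4]
position: [0.5013, -0.0236, 0.0408]
ft_force: [-8.4, -17.9, 3.9]
position: [0.5014, -0.0234, 0.0408]
ft_force: [-10.1, -23.6, 4.4]
```

Firm resistance, 25 N. I'll back off, lift, and check the lever angle.

```bash
python3 -m crank '[0,0,0,-0.006,-0.008,0,0, 0,0,0,-0.006,-0.008,0,0, 0,0,0,0,0,0.03,0, 0,0,0,0,0,0.04,0, 0,0,0,0,0,0.04,0, 0,0,0,-0.02,-0.03,0.01,0, 0,0,0,-0.03,-0.04,0.02,0, 0,0,0,-0.04,-0.04,0.02,0, 0,0,0,-0.04,-0.04,0,0, 0,0,0,-0.04,-0.04,0,0, 0,0,0,-0.04,-0.04,0,0, 0,0,0,0,0,0,0, 0,0,0,0,0,0,0]'
python3 - <<'E'
from h import *
d=snap("top"); f=d["frame"][115:265,190:450,::-1]
cv2.imwrite("pics/c5.png",cv2.resize(f,(780,450),interpolation=cv2.INTER_CUBIC))
for th in (.7,.78): 
  u,v=proj(d,np.r_[w(.06+.075*np.cos(th),.06+.075*np.sin(th)),.039]); print(th,(u-190)*3,(v-115)*3)
u,v=proj(d,np.r_[w(.06,.06),.055]); print((u-190)*3,(v-115)*3)
E
```

```text
time_s: 20.8
position: [0.3027, -0.2432, 0.1956]
tool_rot: [[0.81, -0.586, 0.0], [-0.586, -0.81, 0.0], [0.0, -0.001, -1.0]]
ft_force: [0.2, -0.4, 0.9]
grip_width: -0.0
0.7 233.23156845680722 355.5294269038972
0.78 240.01918825561324 359.8080161203477
290.1911491847718 270.8844155558868
```

View pics/c5.png

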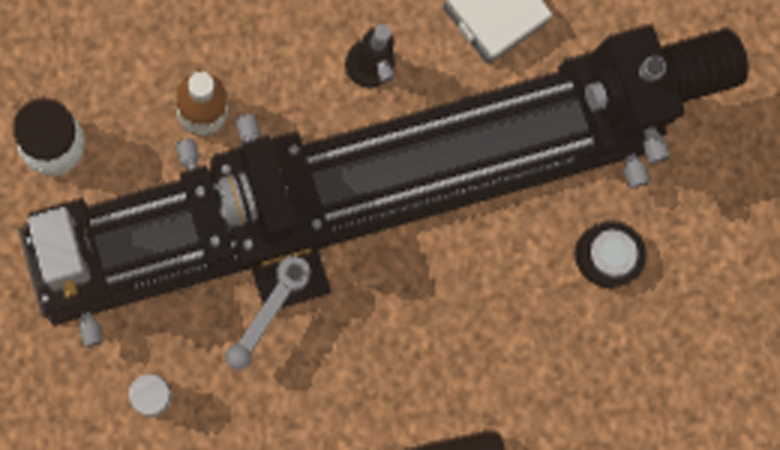

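The ball is at (238,357) and the hub at (293,272), so the lever is near 0.70 rad, i.e. closed. The hub sits 3 px (about 1.5 mm) from prediction, so I'll look closer with the wrist camera at the stop gap and the lever.

```bash
python3 -m crank '[0,0,0,0.032,0.0366,0,0, 0,0,0,0.032,0.0366,0,0, 0,0,0,0.032,0.0366,0,0, 0,0,0,0.032,0.0366,0,0, 0,0,0,0.032,0.0366,0,0, 0,0,0,0.032,0.0366,0,0, 0,0,0,0.032,0.0366,0,0, 0,0,0,0,0,-0.03,0, 0,0,0,0,0,0,0, 0,0,0,0,0,0,0]'|grep -E 'pos|ft'
python3 - <<'E'
from h import *
d=snap("wrist"); f=d["frame"][:,:,::-1]
cv2.imwrite("pics/wr6.png",cv2.resize(f[40:250,150:430],(800,600),interpolation=cv2.INTER_CUBIC))
k=800/280
q=lambda s,t,z:np.round((np.array(proj(d,np.r_[w(s,t),z]))-[150,40])*k)
print("tip",q(.095,0,.04),"front corner",q(.095,.044,.051),"hub",q(.06,.06,.055),"ball .7",q(.06+.075*np.cos(.7),.06+.075*np.sin(.7),.039),"ball.8",q(.06+.075*np.cos(.8),.06+.075*np.sin(.8),.039))
E
```

```text
position: [0.527, 0.0146, 0.1656]
ft_force: [0.2, 0.5, -0.1]
tip [484. 307.] front corner [391. 424.] hub [443. 536.] ball .7 [205. 518.] ball.8 [206. 539.]
```

View pics/wr6.png

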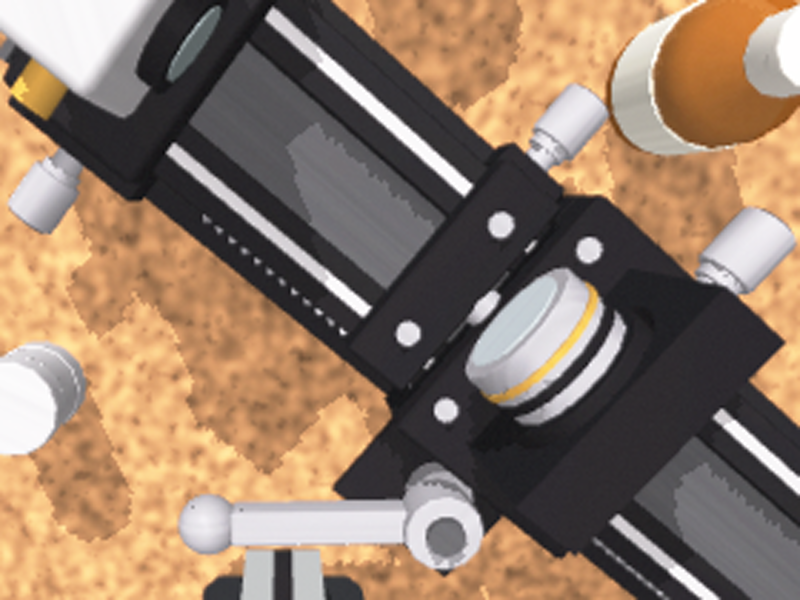

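The close view shows the button at (485,307) bridging the gap to the carriage's front face. The hub at (445,537) fits the home prediction (443,536). The ball at (207,523) puts the lever within about 0.02 rad of the closed stop. The fingers are clear, so I'll hand in.

```bash
python3 -c "
from rig import *
print(observe()['time_s']); print(close_job())"
```

```text
21.9
the job is handed in; nothing more can be done
None
```

The lens carriage is back against the stop block and the clamp lever is closed. I handed the job in at 21.9 s with the fingers clear of everything.

- **Opening:** I swung the lever with shut fingertips until it stopped, at about 9 N. A wrist picture put it at the open angle, 2.45 rad from the rail axis.
- **Pushing:** I pushed the carriage's rear face about 0.1 m forward at 3 to 4 N. The force then rose to 17 N with almost no further movement, at the position I had predicted for home.
- **Closing:** I swung the lever back until it stopped, at about 25 N.

**Last checks:**
- The last wrist picture shows the steel button touching the carriage's front face, and the hub within 1 mm of where it should be at home.
- The lever measured 0.02 rad from closed in that picture, which is within my measuring error.
- The overhead view disagreed slightly, putting the hub about 1.5 mm from its predicted place. I trusted the closer view and the force felt at the stop.
- I saw no loose object moved in the pictures I viewed, but I did not measure each one again at the end.
- I did not test the clamp by pulling on the carriage.

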